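# Peg a plate-rack rail and hold it to the stop for screwing

### The job

Help mend the plate rack: take the plain full-length peg out of the little drying stand and push it all the way down into the empty hole of the wooden rail lying on the jig board. Then slide the rail along the board until its whole length is flush against the sprung stop, gently press it there with a steady push of about 10 newtons (the stop gives way by about a centimetre), and finish while still holding that push, because I will drive the screws then. Leave the other two pegs and the mug, dish and screwdriver beside the jig where they are.

Things in the scene. Friction and masses are not known exactly. Their poses are not given: they have to be found in the camera images.
- jig: The jig: plywood board, 270 (x) x 360 (y) x 12 mm thick, fixed to the worktop; top 12 mm above it. Origin at the centre of its underside; x points away from the robot, towards the sprung stop; z up. Place and yaw differ between starts. Behind the stop, at x = 95 to 117 mm, stands a fixed wooden backing block, 320 mm long, top 57 mm above the worktop.
- fence: The sprung stop on the jig: pale wooden bar, 20 (x) x 300 (y) x 44 mm high, axes as the jig's. Origin at its underside's centre, unpushed at x = 50, y = 0, z = 13 mm in the jig's frame, so its flat pressing face (-x side) is at x = 40 mm. It slides only along the jig's +x, at most 30 mm, against a spring of 1000 N/m (1 mm per newton, no preload or friction) and springs back.
- rail: The plate-rack rail: loose wooden bar, 32 (x) x 240 (y) x 30 mm high, 0.2 to 0.4 kg, on the jig board 3 to 9 cm in front of the stop, within about 0.2 rad of parallel. Origin at its underside's centre; x towards the stop, z up. Four fixed pegs, 10 mm thick, stand 44 mm out of its top at y = -90, -45, 0 and 90 mm; the empty hole is at y = 45 mm.
- hole (a point): Centre of the mouth of the rail's empty hole, on the rail's top face (rail frame x = 0, y = +45 mm, z = +30 mm); axes as the rail's. The hole is round, 12 mm wide and 20 mm deep, with a flat floor and a small chamfer.
- peg: The peg to fit: loose, plain, straight, pale wood, 10 mm thick, 64 mm long, 12 g, upright in one of the stand's three holes (sunk 20 mm, 44 mm stand out, top 79 mm above the worktop). Origin at the centre of its lower end, z up along it. Fully home, its lower end is 20 mm below the hole's mouth and it is as high as the rail's own pegs.
- stand: The drying stand: a dark wooden block, 150 (its x) x 50 (its y) x 35 mm high, fixed to the worktop, to the left or to the right of the jig. Origin at the centre of its underside. Three holes 12 mm wide and 20 mm deep in a row along its x at -50, 0 and +50 mm hold the three pegs, in any order.
- stub: A spare to be left alone: a short plain peg offcut, 10 mm thick and 40 mm long, in the stand (only 20 mm stand out). Origin at the centre of its lower end.
- ball_peg: A spare to be left alone: a peg with a ball head 20 mm wide, 64 mm long in all, shaft 10 mm thick, in the stand. Origin at the centre of its lower end.
- mug: Bystander: white mug, 80 mm wide and 85 mm high, on the other side of the jig from the stand. Origin under its centre.
- screwdriver: Bystander: screwdriver with a black handle, 160 mm long, lying left of the jig. Origin under its middle.
- screw_dish: Bystander: small white dish, 90 mm wide and 30 mm high, right of the jig. Origin under its centre.

How it is judged:
By the outcome, as a careful person would: the job done as asked, in the order asked, and still so for the second after the job is handed in, while the arm keeps its last pose, push and grip.
It also fails if it takes over 64 s, if anything falls off the work surface, if the arm or the gripper's body presses on something with over 40 N, if the wrist force passes 120 N, or if a joint passes its speed limit or range.

### The arm

A 6-joint arm with a two-finger parallel gripper is mounted at the origin on the work surface. World frame = base frame: x ahead of the robot, y to its left, z up, the work surface at z = 0. Lengths are in mm, angles in degrees, forces in N, time in s.
With the tool pointing down it reaches from about 300 to 850 mm from the base axis. Payload 4.2 kg.
Tool frame: the origin (TCP) lies midway between the tips of the shut fingers; the grasp point (between the pads) lies 19 mm behind it; z points along the fingers, y is the line along which they close (so a half turn about z gives the same grasp; the last joint's range is limited). The gripper opens to 91 mm and grips with 3 to 60 N. Pads are 32 mm wide; open, the fingers measure 118 mm over their backs; the gripper's body (76 mm by 178 mm) begins 60 mm behind the grasp point.
Start: joints at [73.339, 18.312, 89.639, -0, 72.044, -1.146], TCP at [153.816, 554.061, 213.976] pointing down, gripper open.
Joint ranges: [-177.97, 177.97], [-48.28, 115.42], [12.27, 149.76], [-77.06, 257.06], [2.81, 150.46], [-146.56, 146.56]. Speed limits (degrees/s): [147.25, 147.25, 180, 180, 180, 180].

### API

Orientations are given as [roll, pitch, yaw] about the fixed x, y, z axes, in that order (R = Rz(yaw) Ry(pitch) Rx(roll)).
In Python, from workcell import env, optics gives the robot as it stands (env), with the cameras (optics).
- The arm moves only by the tool step_hand, called after ">>>" as name([rows], argument=value, ...), one row to a line, values as JSON. Schema: {"type":"object","properties":{"motion":{"type":"array","items":{"type":"array","prefixItems":[{"type":"array","items":{"type":"number"},"minItems":3,"maxItems":3},{"type":"array","items":{"type":"number"},"minItems":3,"maxItems":3}],"minItems":2,"maxItems":2},"minItems":1,"maxItems":8},"jaw":{"type":"number"},"clamp_n":{"type":"number"},"only":{"type":"string"},"quiet":{"type":"boolean"},"lines":{"type":"string"}},"required":["motion"],"additionalProperties":false}. motion is a list of rows, 1 to 8 of them, each written [[dx, dy, dz], [rx, ry, rz]]: dx, dy, dz in mm, then a rotation vector rx, ry, rz in degrees; each row shifts and turns the commanded pose from where the row before left it, along the tool's axes as they then stand; what a row does not reach is not made up. A row lasts 1/10 s, in which the tool goes at most 50 mm and 8.59 degrees, less where a joint would pass 70% of its speed; a pose out of reach is approached as far as the arm can. jaw is the finger opening in mm, set as the call begins (left out keeps the last). The fingers move at their own pace and stop on an object; clamp_n is the grip in N (left out, the last holds). Time passes only in rows, so rows that do not move let the fingers close. The tool returns the time, the measured TCP pose, the force, the opening and the grip force at its end. only (a regular expression) keeps the lines of the reply that match it, lines (a string "A,B") keeps lines A to B, and quiet returns only ok. Input that does not fit is refused with a message, and nothing moves.
- env.state(): the state, without advancing time (a new reading comes with each control period).
- optics.grab_frame(name): name is "scene" or "top" or "wrist"; returns the picture (480x640x3 uint8, blue, green, red); there is no depth.
- optics.camera_model(name): a dict with "fx", "fy", "cx", "cy" (pixels), "T" (4x4, takes a point from camera to world coordinates). Camera axes: x right, y up, looking along -z (the intrinsics and any distortion apply to the point x, -y, -z); pixel columns grow to the right and rows downward; lengths in mm; the calibration is good to about 2 mm. A picture is of the moment at which its call begins: read the wrist's pose just before it. camera_model takes no time and is no camera call; for the wrist camera it gives the pose at the moment of the call.
- env.job_done(): hands the job in; it is judged then, once.
The state is a dict: "time_s": time; "qpos": joint angles; "qvel": joint speeds; "effort": joint torques, N m; "ee_pos": TCP position; "ee_rot": TCP orientation; "force": force on the tool from outside, world axes, zero at the start; "torque": the same for the moment, N m; "gripper_width": finger opening in mm; "gripper_force": force on a finger pad.
Only numpy, scipy, OpenCV 4.12 (cv2) and the standard library are available. Lean on these libraries where they do the work, as an engineer would, in place of code of your own. Each camera call takes 0.05 s, during which the arm holds its last target. There are 200 camera calls.

## Working session

There is one attempt and no reset: what is moved stays moved. The work goes in short steps, Python scripts to look and compute and a tool call to move; the robot and the scene stay as the last step left them, time stands still between calls to the robot, and variables do not carry over. Pictures are saved under pics/ and viewed, at most 10 in all, crops included, and the job is handed in when it is done.

```bash
ls; mkdir -p pics
```

Run:
```python
from workcell import env, optics
import cv2,numpy as np
for n in("scene","top","wrist"):
    f=optics.grab_frame(n);cv2.imwrite(f"pics/{n}0.png",f)
    m=optics.camera_model(n);print(n,{k:(np.round(v,3).tolist()) for k,v in m.items()})
print(env.state())
```

```text
pics
workcell.py
scene {'fx': 495.542, 'fy': 495.542, 'cx': 310.765, 'cy': 242.16, 'T': [[-0.624, -0.525, 0.579, 1118.955], [0.781, -0.401, 0.478, 460.968], [-0.018, 0.751, 0.66, 707.018], [0.0, 0.0, 0.0, 1.0]]}
top {'fx': 489.706, 'fy': 489.706, 'cx': 316.963, 'cy': 251.413, 'T': [[0.011, 0.996, -0.084, 484.588], [-1.0, 0.013, 0.021, 19.123], [0.022, 0.084, 0.996, 968.125], [0.0, 0.0, 0.0, 1.0]]}
wrist {'fx': 343.506, 'fy': 343.506, 'cx': 319.9, 'cy': 239.337, 'T': [[0.266, -0.925, -0.27, 77.475], [0.964, 0.255, 0.076, 576.111], [-0.001, -0.281, 0.96, 385.137], [0.0, 0.0, 0.0, 1.0]]}
{'time_s': 0.15, 'qpos': array([ 7.33398319e+01,  1.83411466e+01,  8.96874928e+01,  4.21720210e-04,
        7.20412130e+01, -1.14579904e+00]), 'qvel': array([-0.05077867, -0.00793126, -0.15816736, -0.0309524 , -0.0423778 ,
       -0.08561992]), 'effort': array([ 1.09411318e-03, -4.12774301e+01, -2.32154864e+01,  7.26429932e-02,
        4.32745437e-02, -1.10500018e-04]), 'ee_pos': array([153.69853087, 553.72142994, 213.35362   ]), 'ee_rot': array([-1.79930169e+02, -1.79774869e-03,  1.64485500e+02]), 'force': array([ 0.46503322, -0.21407019, -0.6381292 ]), 'torque': array([0.00482772, 0.0890367 , 0.00854131]), 'gripper_force': 0.0, 'gripper_width': 91.08562476762818}
```

View pics/top0.png

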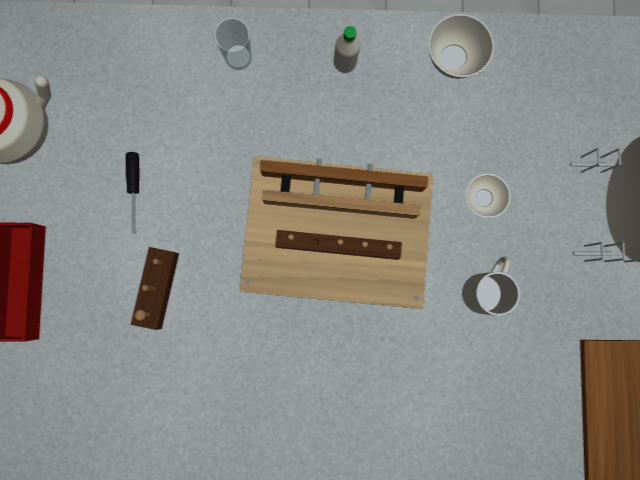

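View pics/scene0.png

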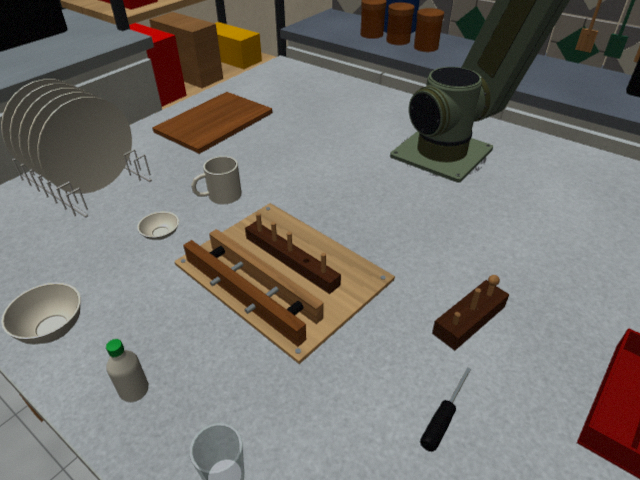

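Top view: the stand is at left, px (139–179, 248–328). From the two views, the ball peg is nearest the robot at (140,315), the full peg is in the middle at (147,288), and the stub is at (156,262). The rail lies at (276–401, 230–258) with its empty hole near (317,240). I'll zoom in next.

Create h.py:
```python
from workcell import env, optics
import cv2,numpy as np
from scipy.spatial.transform import Rotation as R
def ray(m,u,v):
    T=m["T"];d=np.array([(u-m["cx"])/m["fx"],-(v-m["cy"])/m["fy"],-1.0]);return T[:3,3],T[:3,:3]@d
def onz(m,u,v,z):
    o,d=ray(m,u,v);return o+d*(z-o[2])/d[2]
def proj(m,p):
    c=np.linalg.inv(m["T"])@np.append(p,1);return m["cx"]-m["fx"]*c[0]/c[2], m["cy"]+m["fy"]*c[1]/c[2]
def two(m1,p1,m2,p2):
    o1,d1=ray(m1,*p1);o2,d2=ray(m2,*p2);s=np.linalg.lstsq(np.c_[d1,-d2],o2-o1,rcond=None)[0]
    a,b=o1+d1*s[0],o2+d2*s[1];return (a+b)/2,np.linalg.norm(a-b)
```

Run:
```python
from h import *
a=cv2.imread("pics/top0.png")
c1=cv2.resize(a[240:335,125:185],None,fx=5,fy=5,interpolation=2)
c2=cv2.resize(a[215:275,265:415],None,fx=3.2,fy=3.2,interpolation=2)
o=np.zeros((480,800,3),np.uint8);o[:475,:300]=c1;o[:192,310:790]=c2[:192,:480]
s=cv2.imread("pics/scene0.png");c3=cv2.resize(s[205:295,235:350],None,fx=3.1,fy=3.1,interpolation=2);o[195:195+279,310:310+356]=c3
cv2.imwrite("pics/crop1.png",o)
m=optics.camera_model("top")
for u,v,z in((147,288,79),(140,315,79),(156,262,55),(317,240,42),(242,291,12),(423,307,12),(254,157,12),(432,175,12)):print(u,v,onz(m,u,v,z).round(1))
```

```text
147 288 [489.8 305.7  79. ]
140 315 [441.5 316.2  79. ]
156 262 [538.2 298.8  55. ]
317 240 [5.847e+02 2.000e-01 4.200e+01]
242 291 [486.5 144.   12. ]
423 307 [ 459.3 -208.6   12. ]
254 157 [752.  126.7  12. ]
432 175 [ 721.5 -228.5   12. ]
```

View pics/crop1.png

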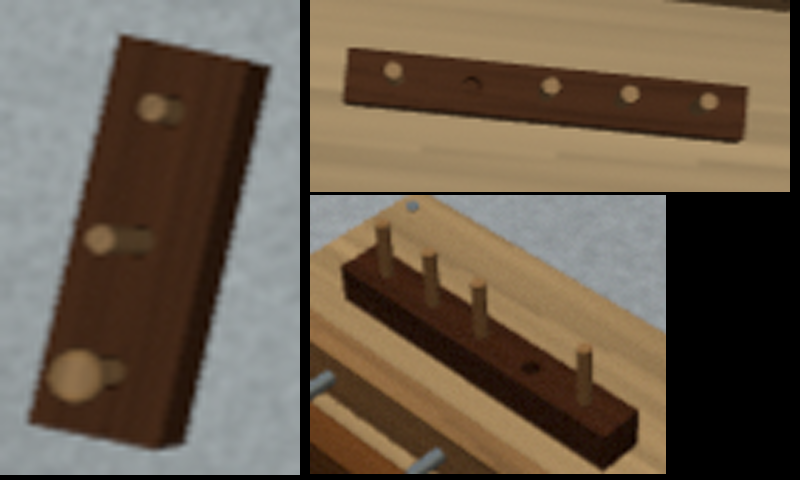

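Full peg top is at top-view px (145,288), stub at (155,261), ball at (140,315). The empty hole is at (316,241), between the rail pegs at (291,237) and (340,242). I'll move above the stand for a close wrist view.

>>> step_hand([
  [[-39,-15,0],[0,0,0]],
  [[-39,-15,0],[0,0,0]],
  [[-39,-15,0],[0,0,0]],
  [[-39,-15,0],[0,0,0]],
  [[-39,-15,0],[0,0,0]],
], jaw=40)

```text
time_s: 0.65
ee_pos: [322.6, 428.4, 213.8]
ee_rot: [-180.0, -0.0, 164.5]
force: [0.2, 0.0, -0.2]
gripper_width: 53.9
gripper_force: 0.0
```

>>> step_hand([
  [[-39,-15,0],[0,0,0]],
  [[-39,-15,0],[0,0,0]],
  [[-39,-15,0],[0,0,0]],
  [[-39,-15,0],[0,0,0]],
  [[-39,-15,0],[0,0,-5]],
  [[0,0,0],[0,0,0]],
  [[0,0,0],[0,0,0]],
])

```text
time_s: 1.35
ee_pos: [489.7, 304.6, 213.4]
ee_rot: [-180.0, -0.1, 169.3]
force: [-0.3, -0.3, -1.0]
gripper_width: 40.0
gripper_force: 0.0
```

Run:
```python
from h import *
m=optics.camera_model("top")
P=[(290.9,237.2),(340.3,241.9),(365,244.4),(389.7,246.9)]
Q=[onz(m,u,v,86) for u,v in P]; print(np.round(Q,1), onz(m,316.3,240.9,42))
d=Q[0]-Q[3];print("rail y yaw",np.degrees(np.arctan2(d[1],d[0])),np.linalg.norm(d))
mw=optics.camera_model("wrist");f=optics.grab_frame("wrist");cv2.imwrite("pics/w1.png",f);np.save("w1.npy",mw["T"])
```

```text
[[ 584.4   48.4   86. ]
 [ 577.   -41.2   86. ]
 [ 573.1  -86.1   86. ]
 [ 569.1 -131.    86. ]] [582.94143232   1.5417014   42.        ]
rail y yaw 85.1394890071249 180.10452601111058
```

View pics/w1.png

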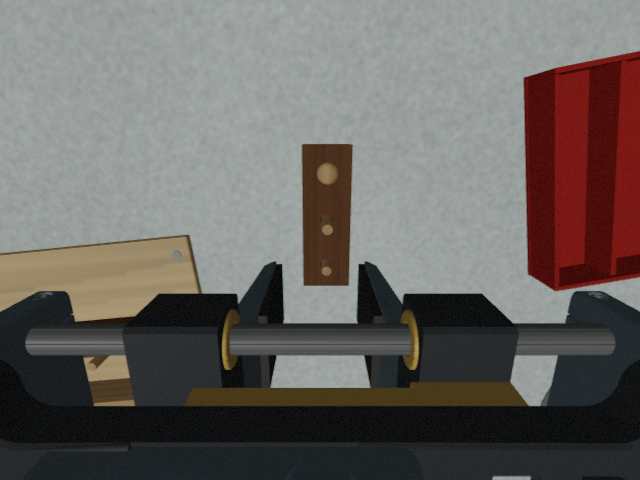

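Wrist view: ball head at (327,173), the full peg's top at (327,229), and the stub at (326,271), all between the finger sides.

Add to h.py:
```python
def blobs(img,lo,hi,roi):
    x0,y0,x1,y1=roi;h=cv2.cvtColor(img[y0:y1,x0:x1],cv2.COLOR_BGR2HSV);k=cv2.inRange(h,np.array(lo),np.array(hi))
    n,l,s,c=cv2.connectedComponentsWithStats(k);return [(c[i][0]+x0,c[i][1]+y0,int(s[i][4])) for i in range(1,n) if s[i][4]>8]
```

Run:
```python
from h import *
f=cv2.imread("pics/w1.png");m=optics.camera_model("wrist");m["T"]=np.load("w1.npy")
h=cv2.cvtColor(f,cv2.COLOR_BGR2HSV);print(h[229,327],h[173,327],h[222,327],h[250,327],h[271,326])
for b in blobs(f,(5,60,115),(30,200,255),(305,150,350,282)):
    print(np.round(b,1),onz(m,b[0],b[1],79).round(1),onz(m,b[0],b[1],55).round(1))
# stand outline by edges: top face z=35
k=cv2.inRange(h,np.array((0,80,20)),np.array((20,255,110)))[130:300,290:365]
c=max(cv2.findContours(k,0,1)[0],key=cv2.contourArea);print(cv2.minAreaRect(c))
t=cv2.imread("pics/top0.png");mt=optics.camera_model("top")
for b in blobs(t,(5,60,90),(30,200,255),(130,250,170,322)): print("top",np.round(b,1),onz(mt,b[0],b[1],79).round(1))
print(env.state()["ee_pos"])
```

```text
[ 17 105 138] [ 17 106 149] [ 17 122  73] [ 12 141  76] [ 17 104 135]
[326.3 173.5 291. ] [441.5 320.4  79. ] [443.8 320.4  55. ]
[326.9 229.5  84. ] [491.6 311.9  79. ] [497.9 311.3  55. ]
[325.9 270.7  64. ] [531.4 303.8  79. ] [540.8 302.5  55. ]
((37.0, 84.0), (140.0, 48.0), 90.0)
top [155.2 261.1  24. ] [538.3 293.   79. ]
top [144.6 287.3  29. ] [491. 310.  79.]
top [139.7 314.6  89. ] [442.2 316.6  79. ]
[489.00648433 305.16726614 213.54230072]
```

>>> step_hand([
  [[-0.8,6.7,0],[0,0,-0.5]],
  [[0,0,25],[0,0,0]],
  [[0,0,35],[0,0,0]],
  [[0,0,35],[0,0,0]],
  [[0,0,35],[0,0,0]],
  [[0,0,25],[0,0,0]],
  [[0,0,12],[0,0,0]],
  [[0,0,5],[0,0,0]],
], jaw=36)

```text
time_s: 2.2
ee_pos: [490.6, 312.4, 41.1]
ee_rot: [-180.0, -0.1, 170.1]
force: [-1.2, -0.0, 0.3]
gripper_width: 35.8
gripper_force: 0.0
```

>>> step_hand([
  [[0,0,0],[0,0,0]],
  [[0,0,0],[0,0,0]],
  [[0,0,0],[0,0,0]],
  [[0,0,0],[0,0,0]],
  [[0,0,0],[0,0,0]],
], jaw=0, clamp_n=20)

```text
time_s: 2.7
ee_pos: [492.1, 311.8, 43.0]
ee_rot: [179.9, 0.1, 170.0]
force: [-0.3, -1.4, 4.8]
gripper_width: 10.0
gripper_force: 20.0
```

>>> step_hand([
  [[0,0,-5],[0,0,0]],
  [[0,0,-15],[0,0,0]],
  [[0,0,-25],[0,0,0]],
  [[0,0,-25],[0,0,0]],
  [[0,0,-30],[0,0,0]],
  [[0,0,-20],[0,0,0]],
  [[0,0,0],[0,0,0]],
])

```text
time_s: 3.4
ee_pos: [493.1, 312.7, 165.3]
ee_rot: [179.7, 0.3, 170.0]
force: [0.1, 1.1, 0.2]
gripper_width: 9.7
gripper_force: 20.0
```

Run:
```python
from h import *
s=env.state();p=s["ee_pos"];Rm=R.from_euler("xyz",s["ee_rot"],degrees=True).as_matrix()
print(p,s["ee_rot"],s["gripper_width"])
print((Rm.T@(np.array([580.7,3.6,p[2]])-p)).round(1))
```

```text
[493.11166194 312.67974136 165.32426037] [179.72622409   0.29161642 169.97639406] 9.678452003171094
[-140.  -289.1   -0.7]
```

>>> step_hand([
  [[-17.5,-36,0],[0,0,0]],
  [[-17.5,-36,0],[0,0,0]],
  [[-17.5,-36,0],[0,0,0]],
  [[-17.5,-36,0],[0,0,0]],
  [[-17.5,-36,0],[0,0,0]],
  [[-17.5,-36,0],[0,0,0]],
  [[-17.5,-36,0],[0,0,0]],
  [[-17.5,-36,0],[0,0,0]],
])

```text
time_s: 4.2
ee_pos: [578.7, 2.1, 160.6]
ee_rot: [-180.0, -0.1, 170.0]
force: [-0.5, 0.8, -0.8]
gripper_width: 9.4
gripper_force: 20.0
```

>>> step_hand([
  [[0,0,0],[0,0,8.5]],
  [[0,0,0],[0,0,8.5]],
  [[0,0,0],[0,0,8.5]],
  [[0,0,0],[0,0,8.5]],
  [[0,0,0],[0,0,8.5]],
  [[0,0,0],[0,0,8.5]],
  [[0,0,0],[0,0,8.5]],
  [[0,0,0],[0,0,8.5]],
])

```text
time_s: 5.0
ee_pos: [578.4, 3.7, 160.4]
ee_rot: [-179.9, -0.0, 101.6]
force: [0.1, 0.6, 0.0]
gripper_width: 9.4
gripper_force: 20.0
```

>>> step_hand([
  [[0,0,0],[0,0,8.5]],
  [[0,0,0],[0,0,8.4]],
  [[0,0,0],[0,0,0]],
  [[0,0,0],[0,0,0]],
  [[0,0,0],[0,0,0]],
])

```text
time_s: 5.5
ee_pos: [579.0, 3.7, 161.4]
ee_rot: [-179.9, -0.0, 85.2]
force: [-0.1, -0.1, -0.3]
gripper_width: 9.3
gripper_force: 20.0
```

Run:
```python
from h import *
mw=optics.camera_model("wrist");f=optics.grab_frame("wrist");cv2.imwrite("pics/w2.png",f);np.save("w2.npy",mw["T"])
print([env.state()["ee_pos"].round(1)])
```

```text
[array([579.1,   3.7, 161.6])]
```

View pics/w2.png

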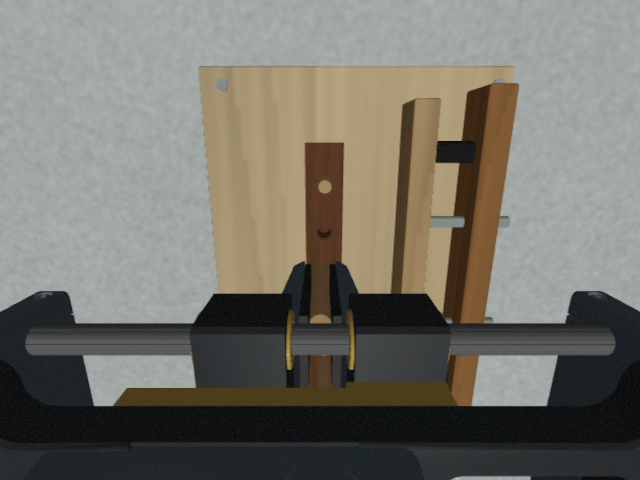

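Wrist view: hole at (324,232), the rail's end peg top at (324,187), and the held peg's top end between the fingers near (320,320). I'll compute positions and check the held peg in the scene view.

Run:
```python
from h import *
f=cv2.imread("pics/w2.png");m=optics.camera_model("wrist");m["T"]=np.load("w2.npy")
h=cv2.cvtColor(f,cv2.COLOR_BGR2HSV)
print("pegs",[ (np.round(b,1),onz(m,b[0],b[1],86).round(1)) for b in blobs(f,(5,60,115),(30,200,255),(308,170,341,215))])
g=h[215:250,310:340,2];print(g[8:26,6:24])
k=(g<55).astype(np.uint8);n,l,s,c=cv2.connectedComponentsWithStats(k);print(s,c+[310,215])
print(blobs(f,(5,60,100),(30,200,255),(306,308,336,330)), onz(m,324,232,42).round(1))
tcp=env.state()["ee_pos"];print(proj(m,tcp+[0,0,37]))
sm=optics.camera_model("scene");sc=optics.grab_frame("scene");u,v=map(int,proj(sm,tcp-[0,0,10]))
print(u,v);u0,v0=u-60,v-60
hu=proj(sm,(580.7,3.6,42));print(hu)
a=cv2.resize(sc[v0:v0+150,u0:u0+150],None,fx=4,fy=4,interpolation=2)
b=cv2.resize(f[170:340,280:370],None,fx=2,fy=2,interpolation=2)
o=np.zeros((600,800,3),np.uint8);o[:,:600]=a;o[:340,605:785]=b
cv2.imwrite("pics/c2.png",o);cv2.imwrite("pics/s2.png",sc)
```

```text
pegs [(array([324.4, 186.5, 147. ]), array([586.4,  51. ,  86. ]))]
[[87 86 86 85 85 86 87 91 89 88 85 84 85 89 89 87 83 85]
 [87 88 85 85 84 87 88 87 87 87 87 86 89 85 86 85 83 83]
 [89 84 86 86 81 85 81 80 86 85 86 86 88 88 89 86 86 84]
 [88 88 87 84 82 78 77 80 84 85 83 84 84 90 90 83 82 84]
 [87 88 85 83 79 79 77 84 88 84 85 82 84 86 86 86 84 83]
 [87 84 81 81 79 81 77 81 86 86 83 82 83 80 87 86 87 82]
 [87 76 75 80 81 80 78 80 86 86 83 83 82 65 71 84 85 83]
 [86 62 50 71 80 78 80 83 86 83 84 81 66 49 51 74 82 84]
 [83 58 43 50 70 78 81 83 85 84 80 67 49 41 54 74 80 83]
 [89 66 40 44 42 62 70 70 70 63 48 40 44 39 64 77 82 83]
 [86 65 42 44 44 41 42 41 42 41 40 45 37 38 63 79 82 82]
 [86 76 57 44 45 40 40 40 44 42 42 40 42 50 73 78 82 84]
 [88 84 73 48 42 46 42 43 42 42 42 37 48 65 77 83 82 84]
 [86 84 83 67 53 44 45 39 41 40 44 49 64 79 82 83 82 83]
 [89 86 83 79 70 54 47 48 48 51 60 70 77 83 85 82 84 84]
 [87 85 83 81 77 77 74 73 74 76 77 79 81 83 87 86 82 84]
 [86 86 82 82 81 80 82 83 81 80 81 83 89 88 86 84 83 82]
 [87 85 83 82 86 87 89 88 87 88 82 86 89 87 87 83 84 82]]
[[  0   0  30  35 989]
 [  8  15  13   8  61]] [[324.5429727  231.88877654]
 [323.80327869 233.80327869]]
[(np.float64(319.9121621621622), np.float64(318.7905405405405), 148)] [583.    5.5  42. ]
(np.float64(319.43975015224146), np.float64(328.53035659054433))
304 214
(np.float64(305.84508728362493), np.float64(259.1585831326958))
```

View pics/c2.png

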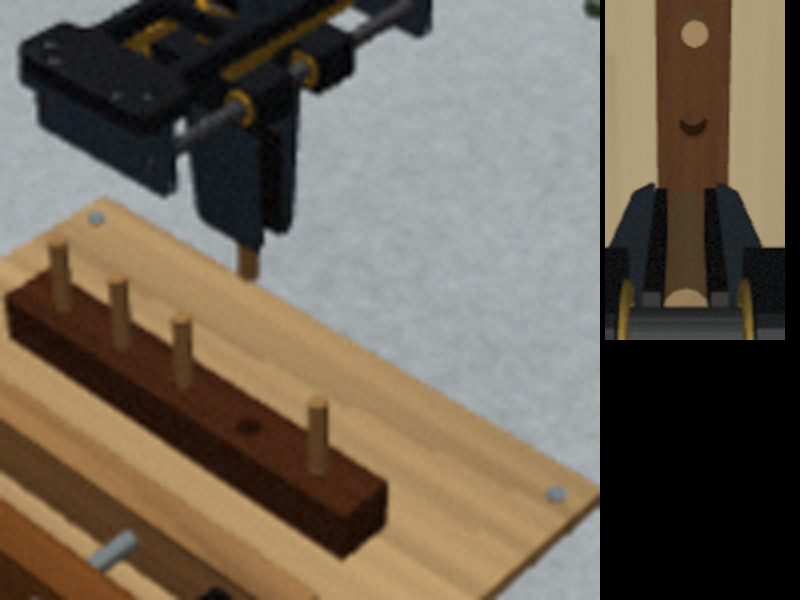

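Crop: held peg hangs vertically, its lower end at scene px (306,223). The hole is at (306,260) and the end peg top at (323,254). Next I'll compare hole and held peg within the same scene camera.

Run:
```python
from h import *
sm=optics.camera_model("scene");tm=optics.camera_model("top");wm=optics.camera_model("wrist")
s=cv2.imread("pics/s2.png")
for b in blobs(s,(5,60,95),(30,200,255),(244,205,330,262)): print(np.round(b,1))
print("hole scene",onz(sm,306.2,260.5,42).round(1),"endpeg scene",onz(sm,323.2,254,86).round(1))
print("2view hole s+w",two(sm,(306.2,260.5),wm,(323.8,231))," end peg t+s",two(tm,(290.9,237.2),sm,(323.2,254)))
print("TCP",env.state()["ee_pos"])
g=cv2.cvtColor(s,cv2.COLOR_BGR2HSV)
print(g[208:230,298:314,0]*0+g[208:230,298:314,2])
print(g[208:230,298:314,0])
print(g[254:268,298:316,2])
```

```text
[ 285.4  235.3 2415. ]
hole scene [583.2   6.6  42. ] endpeg scene [586.   50.6  86. ]
2view hole s+w (array([583.13652288,   6.37774962,  41.8473928 ]), np.float64(0.13592353751543215))  end peg t+s (array([584.39600233,  48.8283946 ,  83.87531884]), np.float64(0.7701884002243621))
TCP [579.17271352   3.70571994 161.70737336]
[[ 30  25  30  31  31  29  27  30  34  31  30  19  10  15  16  12]
 [ 31  30  30  25  31  33  35  28  33  35  31  20   3  14  13  16]
 [ 31  32  30  32  29  34  31  32  37  34  34  24  24  16  13  14]
 [ 87  51  33  31  30  33  34  34  34  34  31  43  96  82  38  16]
 [154 118  73  37  31  26  35  34  32  36  34  39 155 157 118  83]
 [174 172 139 108  62  33  31  32  35  31  30  40 154 175 174 152]
 [173 173 171 171 129  57  27  30  31  30  31  38 153 176 170 170]
 [173 171 168 167 166 100  53  43  30  28  34  91 156 169 170 167]
 [168 172 170 164 165 110  81  66  50  38  41 147 169 169 172 168]
 [170 170 169 166 171 121  84  79  77  66  71 152 169 169 167 171]
 [171 171 166 168 169 118  83  78  75  72  98 152 168 162 160 164]
 [164 163 164 164 168 121  87  81 
[... 2529 characters left out ...]
 67  69  70  69  78 116]
 [ 67  68  67  69  68  59  45  41  40  43  53  65  70  68  70  69  66  64]
 [ 73  70  67  69  66  47  39  37  35  39  36  56  67  69  72  68  71  70]
 [ 73  72  67  67  62  48  39  38  37  34  39  57  64  67  69  71  71  68]
 [ 62  71  68  71  66  62  56  46  47  48  55  67  69  67  74  69  74  71]
 [ 48  57  67  68  70  67  69  65  63  70  70  72  68  69  69  73  73  72]
 [ 39  41  50  59  70  74  73  67  66  68  68  72  71  73  70  71  71  73]
 [ 37  34  38  44  57  65  71  74  65  69  71  71  69  73  72  71  73  66]
 [ 37  34  34  35  37  50  61  71  72  69  70  71  68  70  70  70  69  71]
 [ 38  37  32  36  35  33  42  57  66  72  69  66  70  68  70  70  70  71]]
```

Run:
```python
from h import *
sm=optics.camera_model("scene")
print("hole",onz(sm,305.8,260,42).round(1))
for x in (578.5,579.2,580):
    o,d=ray(sm,305.6,222);print(x,(o+d*(x-o[0])/d[0]).round(1))
for z in (134,135,136): print(onz(sm,305.6,222,z).round(1))
wm=optics.camera_model("wrist")
for z in (140,198): print(z,[round(q,1) for q in proj(wm,(579.1,3.7,z))])
st=env.state();print(st["ee_pos"],st["ee_rot"],st["qpos"].round(2))
```

```text
hole [582.6   5.   42. ]
578.5 [578.5   4.2 134.4]
579.2 [579.2   4.8 135.1]
580 [580.    5.4 135.9]
[578.2   3.9 134. ]
[579.1   4.7 135. ]
[580.1   5.5 136. ]
140 [np.float64(319.3), np.float64(277.2)]
198 [np.float64(319.2), np.float64(327.5)]
[579.17271352   3.70571994 161.70737336] [-1.79980408e+02 -4.41981313e-03  8.51579269e+01] [-7.700e-01  2.082e+01  9.372e+01  1.000e-02  6.548e+01  4.060e+00]
```

>>> step_hand([
  [[1.8,3.7,0],[0,0,0]],
  [[0,0,20],[0,0,0]],
  [[0,0,25],[0,0,0]],
  [[0,0,25],[0,0,0]],
  [[0,0,13],[0,0,0]],
  [[0,0,0],[0,0,0]],
  [[0,0,0],[0,0,0]],
  [[0,0,0],[0,0,0]],
])

```text
time_s: 6.4
ee_pos: [584.3, 5.2, 80.3]
ee_rot: [179.8, -0.0, 85.1]
force: [-0.1, 0.4, 0.1]
gripper_width: 9.2
gripper_force: 20.0
```

Run:
```python
from h import *
sm=optics.camera_model("scene");sc=optics.grab_frame("scene");cv2.imwrite("pics/s3.png",sc)
w=optics.grab_frame("wrist");cv2.imwrite("pics/w3.png",w)
print(env.state()["ee_pos"],proj(sm,env.state()["ee_pos"]-[0,0,27]))
o=np.zeros((480,800,3),np.uint8)
o[:,:480]=cv2.resize(sc[230:290,275:335],(480,480),interpolation=2)
o[:320,485:800]=cv2.resize(w[170:330,280:360],(160,320),interpolation=2)[:, :160].repeat(2,1)[:,:315]
cv2.imwrite("pics/c3.png",o)
```

```text
[583.95824972   5.16036074  80.18923135] (np.float64(305.2694345394691), np.float64(256.204099136599))
```

View pics/c3.png

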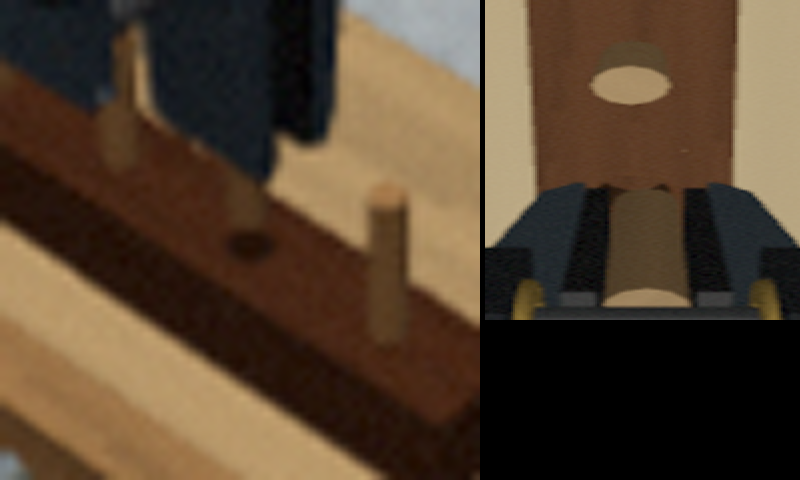

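Crop: peg end at scene px ≈(306,257) is nearly over the hole at (306,260). The wrist view shows hole edges visible around the peg, with the peg about 1.3 mm too far toward the stop. I'll correct that and descend gently.

>>> step_hand([
  [[0,-1.2,0],[0,0,0]],
  [[0,0,6],[0,0,0]],
  [[0,0,3],[0,0,0]],
  [[0,0,2],[0,0,0]],
  [[0,0,2],[0,0,0]],
  [[0,0,0],[0,0,0]],
])

```text
time_s: 7.1
ee_pos: [581.8, 5.2, 65.5]
ee_rot: [-180.0, 0.0, 85.1]
force: [-0.7, 0.2, -0.5]
gripper_width: 9.5
gripper_force: 20.0
```

>>> step_hand([
  [[0,0,2],[0,0,0]],
  [[0,0,2],[0,0,0]],
  [[0,0,0],[0,0,0]],
])

```text
time_s: 7.4
ee_pos: [581.9, 5.2, 61.7]
ee_rot: [-180.0, 0.0, 85.1]
force: [0.7, -0.0, -0.6]
gripper_width: 9.3
gripper_force: 20.0
```

>>> step_hand([
  [[0,0,3],[0,0,0]],
  [[0,0,3],[0,0,0]],
  [[0,0,3],[0,0,0]],
  [[0,0,0],[0,0,0]],
])

```text
time_s: 7.8
ee_pos: [581.7, 5.2, 52.4]
ee_rot: [-180.0, 0.0, 85.1]
force: [-0.2, -1.7, -0.5]
gripper_width: 9.3
gripper_force: 20.0
```

>>> step_hand([
  [[0,0,2],[0,0,0]],
  [[0,0,2],[0,0,0]],
  [[0,0,0],[0,0,0]],
])

```text
time_s: 8.1
ee_pos: [582.1, 5.3, 50.0]
ee_rot: [180.0, -0.0, 85.1]
force: [-2.6, -1.1, 6.3]
gripper_width: 9.2
gripper_force: 20.0
```

>>> step_hand([
  [[0,0,1.5],[0,0,0]],
  [[0,0,0],[0,0,0]],
  [[0,0,0],[0,0,0]],
])

```text
time_s: 8.4
ee_pos: [582.3, 5.3, 49.8]
ee_rot: [179.9, -0.0, 85.1]
force: [-3.4, -0.9, 14.1]
gripper_width: 9.4
gripper_force: 20.0
```

>>> step_hand([
  [[0,0,1.5],[0,0,0]],
  [[0,0,0],[0,0,0]],
  [[0,0,0],[0,0,0]],
])

```text
time_s: 8.7
ee_pos: [582.4, 5.3, 49.5]
ee_rot: [179.9, -0.0, 85.1]
force: [-5.5, -0.8, 21.1]
gripper_width: 9.5
gripper_force: 20.1
```

>>> step_hand([
  [[0,0,-2],[0,0,0]],
  [[0,0,0],[0,0,0]],
])

```text
time_s: 8.9
ee_pos: [582.2, 5.3, 49.7]
ee_rot: [179.9, -0.0, 85.1]
force: [-2.5, -1.6, 11.7]
gripper_width: 9.4
gripper_force: 20.0
```

>>> step_hand([
  [[0,0,0],[0,0,0]],
  [[0,0,0],[0,0,0]],
  [[0,0,0],[0,0,0]],
  [[0,0,-5],[0,0,0]],
  [[0,0,-25],[0,0,0]],
  [[0,0,-30],[0,0,0]],
  [[0,0,-30],[0,0,0]],
  [[0,0,-20],[0,0,0]],
], jaw=26)

```text
time_s: 9.7
ee_pos: [582.7, 5.3, 160.3]
ee_rot: [179.8, -0.0, 85.1]
force: [0.2, 0.7, 0.1]
gripper_width: 26.0
gripper_force: 0.0
```

>>> step_hand([
  [[-40,0,0],[0,0,0]],
  [[-40,0,0],[0,0,0]],
  [[-20,0,0],[0,0,0]],
  [[0,0,0],[0,0,0]],
  [[0,0,0],[0,0,0]],
])

```text
time_s: 10.2
ee_pos: [573.3, -94.2, 157.9]
ee_rot: [-180.0, -0.0, 85.0]
force: [-0.3, -0.1, -0.0]
gripper_width: 26.2
gripper_force: 0.0
```

Run:
```python
from h import *
sm=optics.camera_model("scene");sc=optics.grab_frame("scene");cv2.imwrite("pics/s4.png",sc)
wm=optics.camera_model("wrist");w=optics.grab_frame("wrist");cv2.imwrite("pics/w4.png",w);np.save("w4.npy",wm["T"])
o=np.zeros((480,800,3),np.uint8)
o[:420,:480]=cv2.resize(sc[195:300,235:355],(480,420),interpolation=2)
o[:240,485:]=cv2.resize(w,(320,240))[:,:315]
cv2.imwrite("pics/c4.png",o)
```

```text
(no output)
```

View pics/c4.png

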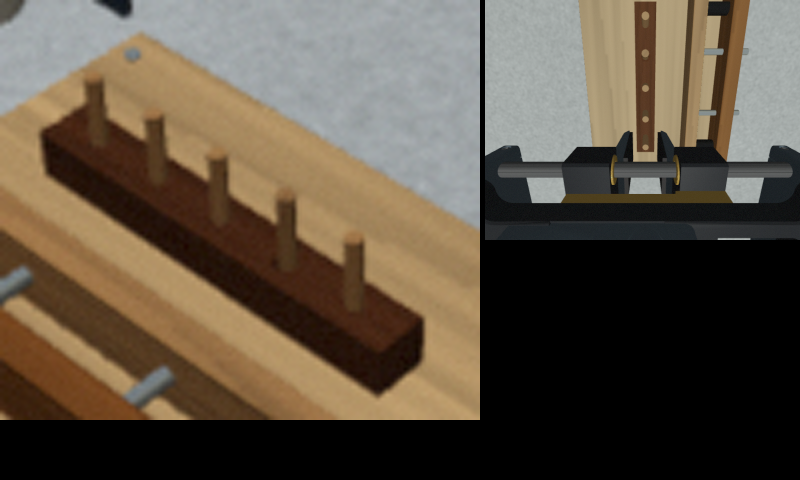

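All five pegs are at the same height with even tops, so the peg is home. Now I'll measure the rail and stop from the wrist view and confirm the push geometry.

Run:
```python
from h import *
f=cv2.imread("pics/w4.png");m=optics.camera_model("wrist");m["T"]=np.load("w4.npy")
P=[onz(m,b[0],b[1],86) for b in blobs(f,(5,60,115),(30,200,255),(305,20,336,265)) if b[2]<400]
print(np.round(P,1))
# fence front top edge z=57 in w2 (edges along the fence)
w=cv2.imread("pics/w2.png");m["T"]=np.load("w2.npy")
h=cv2.cvtColor(w,cv2.COLOR_BGR2HSV)
for v in (120,160,200,240): print(v,h[v,385:445:2,2].tolist())
```

```text
[[586.2  51.3  86. ]
 [582.4   7.3  86. ]
 [578.7 -38.6  86. ]
 [575.1 -83.6  86. ]]
120 [173, 174, 175, 173, 173, 172, 173, 172, 130, 68, 65, 74, 68, 74, 117, 158, 159, 159, 161, 158, 157, 154, 149, 146, 143, 140, 141, 168, 178, 180]
160 [174, 172, 172, 170, 171, 171, 173, 101, 69, 68, 74, 72, 73, 143, 159, 155, 158, 155, 155, 153, 150, 145, 143, 141, 144, 100, 33, 25, 28, 26]
200 [172, 172, 169, 168, 171, 173, 68, 72, 68, 72, 72, 101, 155, 155, 153, 154, 153, 150, 146, 150, 154, 154, 154, 152, 174, 174, 175, 175, 174, 173]
240 [169, 170, 168, 170, 149, 70, 70, 73, 73, 76, 139, 156, 153, 152, 151, 150, 155, 157, 156, 158, 157, 159, 170, 173, 175, 173, 173, 173, 173, 174]
```

>>> step_hand([
  [[28,-22,0],[0,0,0]],
  [[28,-21,0],[0,0,0]],
  [[0,0,35],[0,0,0]],
  [[0,0,35],[0,0,0]],
  [[0,0,25],[0,0,0]],
  [[0,0,0],[0,0,0]],
  [[0,0,0],[0,0,0]],
], jaw=0, clamp_n=20)

```text
time_s: 11.0
ee_pos: [535.7, -34.1, 63.3]
ee_rot: [180.0, -0.0, 85.2]
force: [1.1, 0.5, 0.2]
gripper_width: 0.3
gripper_force: 0.0
```

Run:
```python
from h import *
m=optics.camera_model("wrist");m["T"]=np.load("w2.npy")
a,b=onz(m,413,120,57),onz(m,404.5,240,57);d=a-b
yaw=np.degrees(np.arctan2(d[1],d[0]));print(a,b,yaw)
n=np.array([np.sin(np.radians(yaw)),-np.cos(np.radians(yaw))])
c=np.array([578.8,-38.6]);print("gap",n@(b[:2]-c)-16, "z now",env.state()["ee_pos"],n)
```

```text
[657.58178402  91.89815559  57.        ] [649.86933608  -2.90519812  57.        ] 85.34911247356463
gap 51.941038988670044 z now [535.67658004 -34.08098103  63.30037069] [ 0.99670726 -0.08108419]
```

>>> step_hand([
  [[0,0,30],[0,0,0]],
  [[0,0,12],[0,0,0]],
  [[0,0,0],[0,0,0]],
  [[0,0,0],[0,0,0]],
])

```text
time_s: 11.4
ee_pos: [536.1, -34.9, 22.0]
ee_rot: [179.9, -0.0, 85.1]
force: [0.2, 0.5, 0.8]
gripper_width: 0.7
gripper_force: 0.0
```

>>> step_hand([
  [[0,5,0],[0,0,0]],
  [[0,4,0],[0,0,0]],
  [[0,3,0],[0,0,0]],
  [[0,3,0],[0,0,0]],
  [[0,3,0],[0,0,0]],
  [[0,4,0],[0,0,0]],
  [[0,4,0],[0,0,0]],
  [[0,4,0],[0,0,0]],
])

```text
time_s: 12.2
ee_pos: [565.3, -37.4, 20.8]
ee_rot: [-180.0, -0.0, 85.1]
force: [-2.5, 0.4, 0.6]
gripper_width: -0.0
gripper_force: 0.9
```

>>> step_hand([
  [[0,4,0],[0,0,0]],
  [[0,4,0],[0,0,0]],
  [[0,4,0],[0,0,0]],
  [[0,4,0],[0,0,0]],
  [[0,4,0],[0,0,0]],
  [[0,4,0],[0,0,0]],
  [[0,4,0],[0,0,0]],
  [[0,0,0],[0,0,0]],
])

```text
time_s: 13.0
ee_pos: [594.1, -39.9, 21.0]
ee_rot: [179.9, -0.0, 85.1]
force: [-1.2, 0.3, 0.4]
gripper_width: 0.2
gripper_force: 0.0
```

>>> step_hand([
  [[0,2,0],[0,0,0]],
  [[0,2,0],[0,0,0]],
  [[0,2,0],[0,0,0]],
  [[0,2,0],[0,0,0]],
  [[0,0,0],[0,0,0]],
])

```text
time_s: 13.5
ee_pos: [601.5, -40.6, 21.0]
ee_rot: [180.0, -0.0, 85.1]
force: [-1.4, -0.3, 0.1]
gripper_width: 0.4
gripper_force: 0.2
```

>>> step_hand([
  [[0,2,0],[0,0,0]],
  [[0,2,0],[0,0,0]],
  [[0,0,0],[0,0,0]],
  [[0,0,0],[0,0,0]],
])

```text
time_s: 13.9
ee_pos: [604.7, -40.9, 20.9]
ee_rot: [-180.0, -0.0, 85.1]
force: [-2.8, -0.6, 2.6]
gripper_width: 0.7
gripper_force: 1.7
```

>>> step_hand([
  [[0,2,0],[0,0,0]],
  [[0,2,0],[0,0,0]],
  [[0,0,0],[0,0,0]],
  [[0,0,0],[0,0,0]],
])

```text
time_s: 14.3
ee_pos: [607.1, -41.1, 20.9]
ee_rot: [-179.8, -0.0, 85.1]
force: [-6.7, 0.4, 5.4]
gripper_width: 0.5
gripper_force: 3.7
```

The stop contact is felt, but the tapered finger backs also push the rail down (z force). I'll back off and turn the tool 90° so the flat finger sides do the pushing.

>>> step_hand([
  [[0,-2,0],[0,0,0]],
  [[0,-2,0],[0,0,0]],
  [[0,-3,0],[0,0,0]],
  [[0,-5,0],[0,0,0]],
  [[0,-10,0],[0,0,0]],
  [[0,-10,0],[0,0,0]],
])

```text
time_s: 14.9
ee_pos: [576.3, -38.4, 20.9]
ee_rot: [-180.0, -0.0, 85.1]
force: [0.8, -0.2, 0.0]
gripper_width: 0.9
gripper_force: 0.0
```

>>> step_hand([
  [[0,0,0],[0,0,-8.2]],
  [[0,0,0],[0,0,-8.2]],
  [[0,0,0],[0,0,-8.2]],
  [[0,0,0],[0,0,-8.2]],
  [[0,0,0],[0,0,-8.2]],
  [[0,0,0],[0,0,-8.2]],
  [[0,0,0],[0,0,-8.2]],
  [[0,0,0],[0,0,-8.2]],
])

```text
time_s: 15.7
ee_pos: [576.3, -38.4, 21.0]
ee_rot: [180.0, -0.0, 151.0]
force: [-0.1, -1.0, -0.4]
gripper_width: 0.5
gripper_force: 0.0
```

>>> step_hand([
  [[0,0,0],[0,0,-8.2]],
  [[0,0,0],[0,0,-8.2]],
  [[0,0,0],[0,0,-8.2]],
  [[0,0,0],[0,0,0]],
  [[0,0,0],[0,0,0]],
])

```text
time_s: 16.2
ee_pos: [576.7, -38.4, 21.0]
ee_rot: [180.0, -0.0, 175.1]
force: [0.6, 0.1, -0.4]
gripper_width: 0.4
gripper_force: 0.0
```

Run:
```python
from h import *
s=env.state();print(s["qpos"].round(1))
wm=optics.camera_model("wrist");w=optics.grab_frame("wrist");t=optics.grab_frame("top");sc=optics.grab_frame("scene")
for n,i in(("w5",w),("t5",t),("s5",sc)):cv2.imwrite(f"pics/{n}.png",i)
o=np.zeros((600,800,3),np.uint8);o[:300,:400]=cv2.resize(w,(400,300));o[:300,405:800]=cv2.resize(t[140:320,230:467],(395,300));o[300:,:400]=cv2.resize(sc[190:370,160:400],(400,300))
cv2.imwrite("pics/c5.png",o)
```

```text
[ -5.   29.1 103.5   0.   47.4 -90.1]
```

View pics/c5.png

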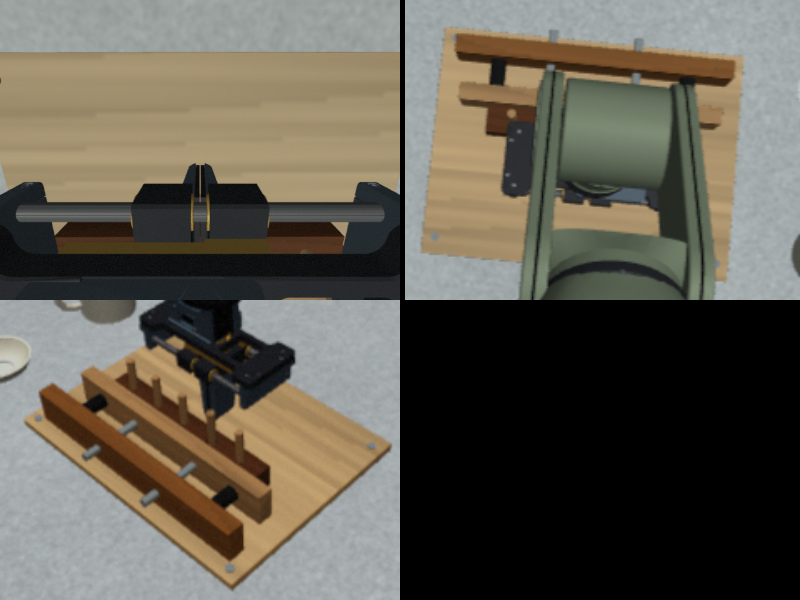

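Rail stands flush at the stop with all five pegs level; the fingers are behind it, turned 90°. Pushing again with the flat side.

>>> step_hand([
  [[-5,0,0],[0,0,0]],
  [[-5,0,0],[0,0,0]],
  [[-4,0,0],[0,0,0]],
  [[-3,0,0],[0,0,0]],
  [[-2,0,0],[0,0,0]],
  [[-2,0,0],[0,0,0]],
  [[-2,0,0],[0,0,0]],
  [[0,0,0],[0,0,0]],
])

```text
time_s: 17.15
ee_pos: [598.4, -40.2, 20.7]
ee_rot: [180.0, -0.2, 175.3]
force: [-4.8, 0.2, 2.9]
gripper_width: 0.4
gripper_force: 2.5
```

>>> step_hand([
  [[-2,0,0],[0,0,0]],
  [[-2,0,0],[0,0,0]],
  [[0,0,0],[0,0,0]],
  [[0,0,0],[0,0,0]],
])

```text
time_s: 17.55
ee_pos: [601.1, -40.4, 20.7]
ee_rot: [180.0, -0.4, 175.3]
force: [-7.8, 1.0, 5.0]
gripper_width: 0.5
gripper_force: 3.9
```

>>> step_hand([
  [[-2,0,0],[0,0,0]],
  [[-2,0,0],[0,0,0]],
  [[0,0,0],[0,0,0]],
  [[0,0,0],[0,0,0]],
])

```text
time_s: 17.95
ee_pos: [603.2, -40.6, 20.7]
ee_rot: [180.0, -0.6, 175.3]
force: [-12.7, 0.4, 8.8]
gripper_width: 0.3
gripper_force: 5.9
```

>>> step_hand([
  [[0,0,-1],[0,0,0]],
  [[0,0,0],[0,0,0]],
  [[0,0,0],[0,0,0]],
])

```text
time_s: 18.25
ee_pos: [603.8, -40.7, 20.8]
ee_rot: [180.0, -0.5, 175.3]
force: [-8.9, 0.8, 1.1]
gripper_width: 0.1
gripper_force: 4.3
```

>>> step_hand([
  [[0,0,-1],[0,0,0]],
  [[0,0,0],[0,0,0]],
  [[0,0,0],[0,0,0]],
])

```text
time_s: 18.55
ee_pos: [603.6, -40.7, 21.0]
ee_rot: [180.0, -0.6, 175.3]
force: [-7.0, 0.1, -2.7]
gripper_width: 0.0
gripper_force: 3.7
```

>>> step_hand([
  [[-2,0,0],[0,0,0]],
  [[0,0,0],[0,0,0]],
  [[0,0,0],[0,0,0]],
  [[0,0,0],[0,0,0]],
])

```text
time_s: 18.95
ee_pos: [605.0, -40.8, 20.9]
ee_rot: [180.0, -0.6, 175.3]
force: [-8.8, -0.1, -1.6]
gripper_width: 0.6
gripper_force: 4.2
```

>>> step_hand([
  [[-1.5,0,0],[0,0,0]],
  [[0,0,0],[0,0,0]],
  [[0,0,0],[0,0,0]],
  [[0,0,0],[0,0,0]],
  [[0,0,0],[0,0,0]],
])

```text
time_s: 19.45
ee_pos: [605.9, -40.8, 20.9]
ee_rot: [180.0, -0.7, 175.3]
force: [-9.2, 1.0, -0.2]
gripper_width: 0.4
gripper_force: 4.9
```

Run:
```python
from h import *
F=[]
for i in range(6): optics.grab_frame("scene");F.append(env.state()["force"])
print(np.mean(F,0))
sc=optics.grab_frame("scene");cv2.imwrite("pics/s6.png",sc);w=optics.grab_frame("wrist");cv2.imwrite("pics/w6.png",w)
o=np.zeros((600,800,3),np.uint8);o[:]=cv2.resize(sc[215:335,160:320],(800,600),interpolation=2)
cv2.imwrite("pics/c6.png",o)
# fence top-far edge shift between s0 and s6 by phase correlation on a visible fence end patch
a=cv2.imread("pics/scene0.png",0).astype(np.float32);b=sc[:,:,:].mean(2).astype(np.float32)
for r in ((285,325,290,330),(225,262,205,240)):
    v0,v1,u0,u1=r[0],r[1],r[2],r[3];print(r,cv2.phaseCorrelate(a[v0:v1,u0:u1],b[v0:v1,u0:u1]))
```

```text
[-9.79682592  0.75168324 -0.75460393]
(285, 325, 290, 330) ((-0.02153297017323652, 0.5322776852470454), 0.4343579837679863)
(225, 262, 205, 240) ((-1.537916399291582, 0.5185787195696356), 0.2747398316860199)
```

View pics/c6.png

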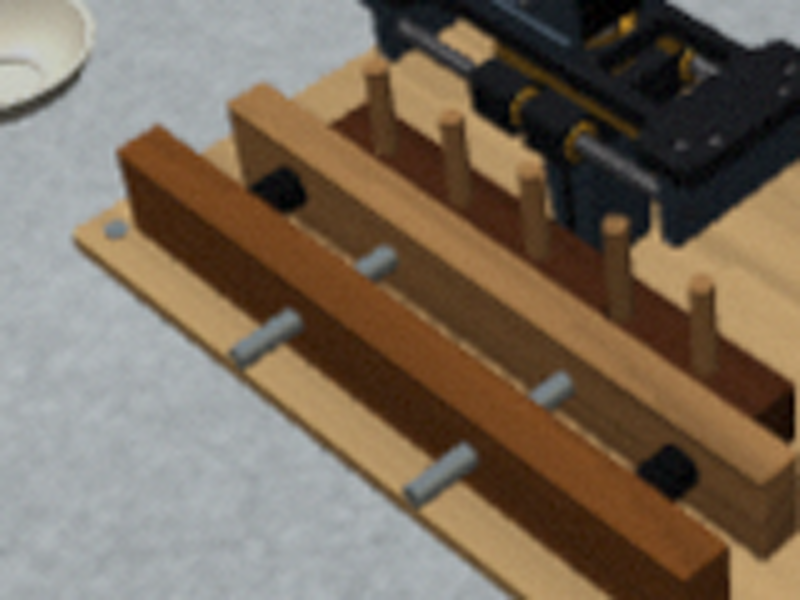

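Scene crop: rail flush along the stop, peg seated, stop visibly pushed toward the block. Now I'll measure how far, by comparing its back top edge before and after.

Run:
```python
from h import *
sm=optics.camera_model("scene");n=np.array([.9967,-.0815])
def edge(fn,us,guess,z=57):
    g=cv2.GaussianBlur(cv2.imread(fn,0),(1,5),0).astype(float);o=[]
    for u in us:
        v0=guess(u);c=g[int(v0)-7:int(v0)+8,u];d=np.diff(c);i=int(np.argmin(d));y=d[max(i-1,0):i+2]
        off=(y[0]-y[2])/(2*(y[0]-2*y[1]+y[2])) if len(y)==3 else 0
        o.append(int(v0)-7+i+.5+off)
    return np.array(o)
# s6 back-top edge of fence: crop (232,107)->(765,483)
l6=lambda u:(215+107/5)+(u-(160+232/5))*((483-107)/(765-232))
us=np.arange(214,306,6)
e6=edge("pics/s6.png",us,l6);X6=[n@onz(sm,u,v,57)[:2] for u,v in zip(us,e6)]
for off in (-3,):
    e0=edge("pics/scene0.png",us,lambda u:l6(u)+off);X0=[n@onz(sm,u,v,57)[:2] for u,v in zip(us,e0)]
e5=edge("pics/s5.png",us,lambda u:l6(u)-3);X5=[n@onz(sm,u,v,57)[:2] for u,v in zip(us,e5)]
print(np.round(X6,1),np.round(X0,1),np.round(X5,1),sep="\n");print("defl",np.median(np.array(X6)-X0),np.median(np.array(X6)-X5))
```

```text
[677.3 677.2 676.9 677.2 677.3 677.3 677.4 677.6 677.2 677.2 677.3 677.2
 677.3 677.2 685.6 677.1]
[667.3 667.6 667.1 667.6 667.5 667.6 667.5 667.5 667.6 667.9 667.9 667.7
 667.9 667.9 668.1 667.8]
[669.5 669.5 669.1 669.2 669.3 669.5 669.1 669.  669.5 669.3 669.1 669.5
 669.3 669.6 669.2 669.1]
defl 9.585396963977985 7.922463846464382
```

>>> step_hand([
  [[-0.3,0,0],[0,0,0]],
  [[0,0,0],[0,0,0]],
  [[0,0,0],[0,0,0]],
  [[0,0,0],[0,0,0]],
])

```text
time_s: 20.25
ee_pos: [605.9, -40.9, 20.9]
ee_rot: [180.0, -0.8, 175.3]
force: [-10.7, 0.6, -0.2]
gripper_width: 0.5
gripper_force: 5.2
```

```bash
python3 -c "
from workcell import env, optics
print(env.job_done())"
```

```text
the job is handed in; nothing more can be done
None
```

The peg is pushed fully into the rail's empty hole, and the rail is flush along the sprung stop, held there with about 10 N (stop pushed back about 9.6 mm); the job is handed in at 20 s, with the other two pegs, mug, dish and screwdriver left alone.

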